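Point out the charged battery and the tool it goes into

TASK

The apprentice wants to use the trim router: show them which battery to take and where it goes. With the fingers pointing down, point at the charged battery, the one whose charger shows a green lamp, by holding the fingertips two or three centimetres above the middle of its top for two seconds; then point in the same way at the bare battery seat on top of the trim router for two seconds, and finish still pointing there. Only point: touch and move nothing at all, and do not bring the fingertips down over a battery that is still charging (red lamp).

Things in the scene. Friction and masses are not known exactly. Their poses are not given: they have to be found in the camera images.
- battery_full_top (a point): A dark grey slide-on battery pack, 106 x 74 x 56 mm, 0.6 kg, lying loose on the deck of its charger. This point is the middle of its flat top, about 100 mm above the bench; x runs along its length, z is up. This is the fully charged one. The charger is a black box 150 x 96 mm, 44 mm high, with a low ledge 30 mm high on its side away from the robot that carries a 13 x 46 mm lamp bar. Here the lamp is green.
- battery_low1_top (a point): A dark grey slide-on battery pack, 106 x 74 x 56 mm, 0.6 kg, lying loose on the deck of its charger. This point is the middle of its flat top, about 100 mm above the bench; x runs along its length, z is up. Still charging. The charger is a black box 150 x 96 mm, 44 mm high, with a low ledge 30 mm high on its side away from the robot that carries a 13 x 46 mm lamp bar. Here the lamp is red.
- battery_low2_top (a point): A dark grey slide-on battery pack, 106 x 74 x 56 mm, 0.6 kg, lying loose on the deck of its charger. This point is the middle of its flat top, about 100 mm above the bench; x runs along its length, z is up. Still charging, like the other one: same pack, same charger, red lamp.
- router_seat (a point): The bare battery seat of the cordless trim router, which stands loose and upright on its aluminium base (1.3 kg, 206 mm tall, grey round body 70 mm thick). The seat is its flat top, 104 x 78 mm, with two black rails and brass contacts; this point is its middle at rail height, z up. Chargers and router stand in a row, in any order, 150 mm or more apart; nothing in reach is taller than the router.
Mind the look-alikes: they are no part of the job. What is shaped like the part that bears battery_full_top but orange is not meant.

How it is judged:
By the outcome, as a careful person would: the job done as asked, in the order asked, and still so for the second after the job is handed in, with the robot touching nothing.
It also fails if it takes over 42 s, if anything falls off the work surface, if the arm or the gripper's body presses on something with over 40 N, if the wrist force passes 120 N, or if a joint passes its speed limit or range.

ROBOT

A 6-joint arm with a two-finger parallel gripper is mounted at the origin on the work surface. World frame = base frame: x ahead of the robot, y to its left, z up, the work surface at z = 0. Lengths are in mm, angles in degrees, forces in N, time in s.
With the tool pointing down it reaches from about 350 to 850 mm from the base axis. Payload 8.1 kg.
Tool frame: the origin (TCP) lies midway between the tips of the shut fingers; the grasp point (between the pads) lies 19 mm behind it; x points along the fingers, z is the direction in which the jaws open and shut, and the axes are right-handed (so a half turn about x gives the same grasp; the last joint's range is limited). The gripper opens to 85 mm and grips with 20 to 120 N. Pads are 22 mm wide; open, the fingers measure 114 mm over their backs; the gripper's body (76 mm by 85 mm) begins 54 mm behind the grasp point. The pads swing forward as they close: fully open they stand 13 mm farther back than shut.
Start: joints at [65.466, 7.471, 85.268, -0, 87.261, -4.893], TCP at [201.654, 565.103, 231.292] pointing down, gripper open.
Joint ranges: [-169.43, 169.43], [-51.17, 129.36], [1.28, 143.12], [-76.62, 256.62], [0, 156.53], [-152.29, 152.29]. Speed limits (degrees/s): [136.94, 136.94, 159.86, 180, 180, 180].

INTERFACE

Orientations are given as [roll, pitch, yaw] about the fixed x, y, z axes, in that order (R = Rz(yaw) Ry(pitch) Rx(roll)).
In Python, from bench import r gives the robot as it stands. The module is installed in compiled form; this text tells all that it offers.
- The arm moves only by the tool servo_tool, never from a script. Its argument "commands" is a list that holds one entry, the list of rows, each a list of 7 numbers: the closure in counts, from 0 (fully open) to 255 (shut), then the shift along the tool's x, y, z in cm, then the turn, a rotation vector about the tool's x, y, z in degrees. A call has 1 to 8 rows; each row is the pose to reach, as a shift and turn from the pose commanded when the call began, along the tool's axes at that moment; what a row does not reach only later rows make up. A row lasts 1/10 s, in which the tool goes at most 50 mm and 8.59 degrees, less where a joint would pass 70% of its speed; a pose out of reach is approached as far as the arm can. A call with a gripper value outside its range is refused whole. The fingers move at their own pace and stop on an object; "force" is the grip in N (left out, the last holds). Time passes only in rows, so rows that repeat a pose let the fingers close. It gives the time, the measured TCP pose, the force and the opening at its end, in the units of the state.
- r.sense(): the state, without advancing time (a new reading comes with each control period).
- r.snapshot(name): name is "scene" or "side" or "wrist"; returns (picture, depth): 400x640x3 uint8, red, green, blue; 400x640 float32, mm along the optical axis (not along the pixel's ray), 0 where there is no reading.
- r.calibration(name): a dict with "fx", "fy", "cx", "cy" (pixels), "pose" (4x4, takes a point from camera to world coordinates). Camera axes: x right, y down, z forward; pixel columns grow to the right and rows downward; lengths in mm; the calibration is good to about 2 mm. The wrist camera is an equidistant fisheye: a pixel r from the principal point sees the ray r / f radians off the axis. A picture is of the moment at which its call begins: read the wrist's pose just before it. calibration takes no time and is no camera call; for the wrist camera it gives the pose at the moment of the call.
- r.hand_in(): hands the job in, once; it reports no verdict.
The state is a dict: "time": time; "joint_pos": joint angles; "qd": joint speeds; "joint_efforts": joint torques, N m; "tool_pos": TCP position; "tcp_rot": TCP orientation; "ft_force": force on the tool from outside, world axes, zero at the start; "wrist_torque": the same for the moment, N m; "finger_gap": finger opening in mm.
Only numpy, scipy, OpenCV 4.12 (cv2) and the standard library are available. Lean on these libraries where they do the work, as an engineer would, in place of code of your own. Each camera call takes 0.05 s, during which the arm holds its last target.

## Working session

There is one attempt and no reset: what is moved stays moved. The work goes in short steps, Python scripts to look and compute and a tool call to move; the robot and the scene stay as the last step left them, time stands still between calls to the robot, and variables do not carry over. Pictures are saved under pics/ and viewed, and the job is handed in when it is done.

Besides the shell and the picture viewer there is one more tool, called after ">>>" by a JSON object that holds its "api" and its "payload", one argument or row to a line. servo_tool: Moves the arm, as the interface text tells. Its arguments: {"type":"object","properties":{"commands":{"type":"array","items":{"type":"array","items":{"type":"array","items":{"type":"number"}}}},"force":{"type":"number"}},"required":["commands"]}

```bash
mkdir -p pics; python3 - <<'E'
from bench import r
import cv2,numpy as np
s=r.sense();print(s['time'],s['tool_pos'],s['tcp_rot'],s['finger_gap'])
for n in("scene","side","wrist"):
    p,d=r.snapshot(n);cv2.imwrite(f"pics/{n}0.png",p[:,:,::-1]);np.savez(f"{n}0.npz",p=p,d=d,**r.calibration(n))
    c=r.calibration(n);print(n,c['fx'],c['cx'],c['cy'],np.round(c['pose'],3).tolist())
E
```

```text
0.0 [201.42620347 564.58127403 230.22955707] [ 175.00205352   89.89278865 -114.64155814] 85.46319209438798
scene 437.62917969924064 315.7792189805405 206.16261793499072 [[-0.789, 0.421, -0.448, 928.859], [0.615, 0.557, -0.558, 722.098], [0.014, -0.716, -0.698, 994.83], [0.0, 0.0, 0.0, 1.0]]
side 373.33828001040115 316.8132006747254 207.13704536100764 [[0.979, -0.113, 0.17, 233.74], [-0.204, -0.571, 0.796, -763.887], [0.007, -0.813, -0.582, 735.691], [0.0, 0.0, 0.0, 1.0]]
wrist 309.70691628693146 321.61033420464133 197.76527080322285 [[0.335, 0.896, 0.292, 126.273], [0.942, -0.318, -0.106, 592.104], [-0.002, 0.311, -0.951, 372.826], [0.0, 0.0, 0.0, 1.0]]
```

View pics/scene0.png

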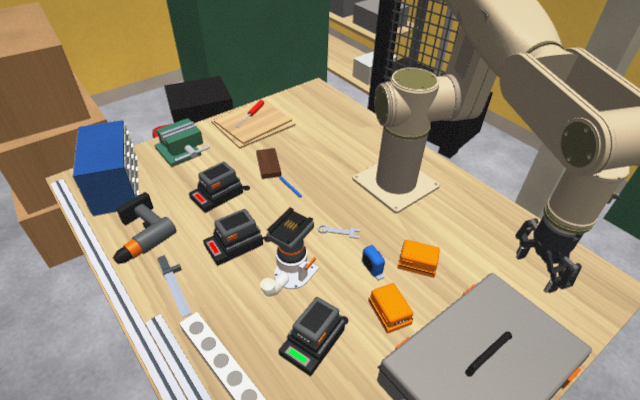

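View pics/side0.png

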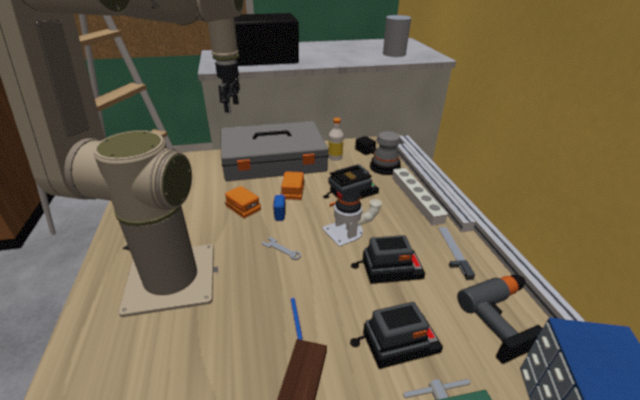

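View pics/wrist0.png

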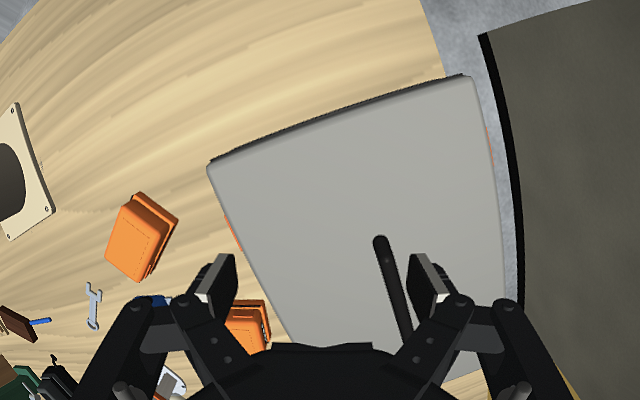

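The scene view shows the green-lamp charger at about (298,354), with its battery top near (321,315). The router seat is near (291,228), and the red-lamp chargers are at (220,250) and (200,197). Next I'll measure the tops from depth.

```bash
python3 - <<'E'
import cv2,numpy as np
for n,boxes in (("scene",{'full':(275,285,355,375),'seat':(262,203,318,255),'lowA':(200,205,265,265),'lowB':(185,160,250,212)}),("side",{'full':(325,160,380,200),'seat':(325,160,380,215)})):
    z=np.load(f"{n}0.npz");p,d,T=z['p'],z['d'],z['pose']
    v,u=np.mgrid[:400,:640]
    P=np.stack([(u-z['cx'])/z['fx']*d,(v-z['cy'])/z['fy']*d,d],-1)@T[:3,:3].T+T[:3,3]
    for k,(a,b,c,e) in boxes.items():
        Q=P[b:e,a:c];dd=d[b:e,a:c]>0
        h=Q[...,2];H,_=np.histogram(h[dd],np.arange(-10,240,5));print(n,k,H.tolist())
        lo,hi=(92,112) if k!='seat' else (190,225)
        m=(dd&(h>lo)&(h<hi)).astype(np.uint8)
        nl,lab,st,ce=cv2.connectedComponentsWithStats(m)
        i=1+np.argmax(st[1:,4]);q=Q[lab==i]
        print('  ',st[i],ce[i]+[a,b],'med z',np.median(q[:,2]),'min',q.min(0).round(),'max',q.max(0).round(),cv2.minAreaRect(q[:,:2].astype(np.float32)))
    hsv=cv2.cvtColor(p,cv2.COLOR_RGB2HSV)
    g=(hsv[...,0]>50)&(hsv[...,0]<75)&(hsv[...,1]>150)&(hsv[...,2]>150)
    if g.any():print('green',P[g].mean(0).round(),g.sum())
    rr=((hsv[...,0]<4)|(hsv[...,0]>176))&(hsv[...,1]>170)&(hsv[...,2]>180)
    nl,lab,st,ce=cv2.connectedComponentsWithStats(rr.astype(np.uint8))
    for i in range(1,nl):
        if st[i,4]>20: print('red',ce[i].round(),P[lab==i].mean(0).round())
p=cv2.imread('pics/scene0.png')
a=cv2.resize(p[200:380,250:370],None,fx=4.4,fy=3.3*4.4/4.4*1.0) if 0 else cv2.resize(p[200:380,250:370],None,fx=3.3,fy=3.3,interpolation=2)
s=cv2.imread('pics/side0.png');b=cv2.resize(s[155:255,310:410],None,fx=4,fy=4,interpolation=2)
o=np.zeros((594,796,3),np.uint8);o[:a.shape[0],:a.shape[1]]=a;o[:400,396:796]=b
cv2.imwrite('pics/zoom.png',o)
E
```

```text
scene full [105, 2877, 1142, 66, 62, 57, 85, 407, 284, 99, 162, 89, 157, 43, 127, 38, 36, 49, 68, 58, 106, 765, 287, 0, 0, 0, 0, 0, 0, 0, 0, 0, 0, 0, 0, 0, 0, 0, 0, 0, 0, 0, 0, 0, 0, 0, 0, 0, 0]
   [  17   12   47   45 1125] [315.39911111 318.85866667] med z 98.73477572837476 min [526. 253.  92.] max [638. 343. 104.] ((582.199951171875, 297.7323303222656), (102.23802185058594, 69.37922668457031), 16.789575576782227)
scene seat [53, 980, 362, 1, 8, 3, 3, 1, 0, 0, 0, 0, 0, 0, 0, 0, 0, 0, 0, 0, 8, 2, 17, 14, 7, 15, 11, 39, 44, 24, 19, 8, 6, 4, 4, 3, 20, 58, 66, 92, 244, 301, 326, 157, 0, 0, 0, 0, 0]
   [   4    4   48   41 1028] [289.13424125 227.2266537 ] med z 198.69030039918272 min [454.  51. 190.] max [570. 154. 208.] ((513.0865478515625, 102.80799865722656), (103.545654296875, 78.17172241210938), 17.756643295288086)
scene lowA [66, 1195, 430, 65, 83, 88, 92, 259, 172, 71, 91, 89, 104, 63, 92, 40, 44, 49, 50, 59, 89, 454, 136, 0, 0, 0, 0, 0, 0, 0, 0, 0, 0, 0, 0, 0, 0, 0, 0, 0, 0, 0, 0, 0, 0, 0, 0, 0, 0]
   [ 14   4  41  28 653] [233.94946401 222.44104135] med z 98.45973343059916 min
[... 926 characters left out ...]
 12 11 45] [362.91111111 169.42222222] med z 98.68366577879158 min [609. 269.  92.] max [633. 334. 101.] ((618.8651123046875, 302.0019836425781), (19.42193603515625, 66.28030395507812), 11.771249771118164)
side seat [7, 699, 207, 53, 61, 49, 40, 73, 53, 39, 39, 28, 21, 14, 9, 14, 69, 18, 14, 13, 62, 72, 63, 50, 42, 33, 30, 40, 28, 28, 37, 38, 22, 17, 17, 4, 38, 75, 59, 71, 157, 177, 245, 80, 0, 0, 0, 0, 0]
   [  3   5  44  25 659] [348.91654021 177.25037936] med z 199.79471405217282 min [453.  49. 190.] max [570. 147. 208.] ((510.7680969238281, 98.25323486328125), (103.23546600341797, 80.39321899414062), 18.019573211669922)
red [415. 261.] [649. -98.  32.]
red [430. 334.] [ 586. -320.   32.]
```

View pics/zoom.png

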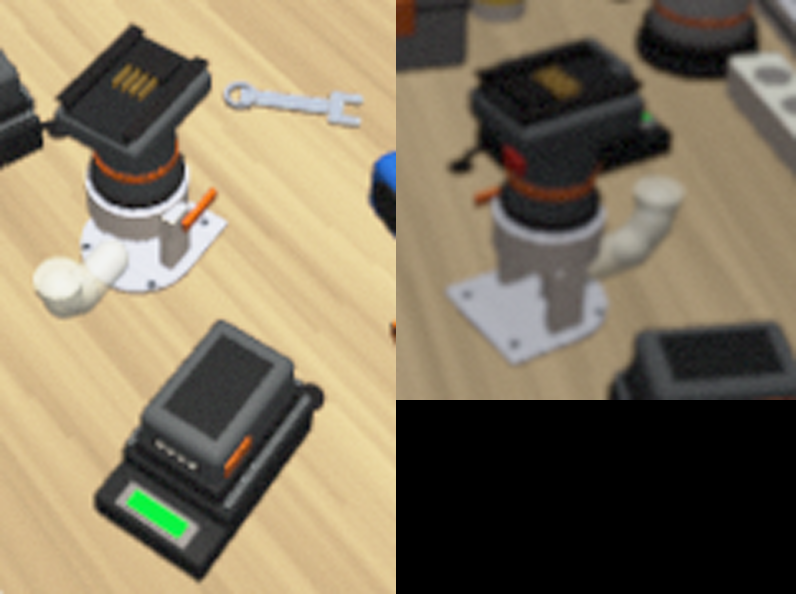

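Both views agree with the sizes given. The full battery's top measures 102x69 mm at z≈99, centred at (582,298). The seat measures 104x78 mm with rails at z≈206, centred at about (512,101). Next I'll work out the shifts in tool axes.

```bash
cat > h.py <<'E'
from bench import r
import numpy as np
from scipy.spatial.transform import Rotation as R
def go(*ts):
    s=r.sense();M=R.from_euler('xyz',s['tcp_rot'],degrees=True).as_matrix()
    print(s['time'],np.round(s['tool_pos'],1),np.round(s['tcp_rot'],1),s['finger_gap'],np.round(s['ft_force'],1));print(np.round(M,3).tolist())
    for t in ts: print(t,'shift cm',np.round(M.T@(np.array(t)-s['tool_pos'])/10,2))
E
python3 -c "
from h import *
go((201,565,300),(582,298,300),(582,298,124.5),(512,100.5,231))"
```

```text
0.15 [201.5 564.7 230.5] [ 176.4   89.9 -113.2] 85.35440442195325 [0.7 0.  0.7]
[[-0.001, -0.942, 0.336], [-0.001, 0.336, 0.942], [-1.0, 0.0, -0.001]]
(201, 565, 300) shift cm [-6.95  0.06  0.  ]
(582, 298, 300) shift cm [ -6.94 -44.8  -12.34]
(582, 298, 124.5) shift cm [ 10.61 -44.8  -12.31]
(512, 100.5, 231) shift cm [-1.000e-02 -4.485e+01 -3.328e+01]
```

>>> {"api": "servo_tool", "payload": {
  "commands": [
    [[255,-3,0,0,0,0,0],[255,-7,0,0,0,0,0],[255,-7,-3,-0.8,0,0,0],[255,-7,-7,-1.9,0,0,0],[255,-7,-11,-3,0,0,0],[255,-7,-15,-4.1,0,0,0],[255,-7,-19,-5.2,0,0,0],[255,-7,-22,-6.1,0,0,0]]
  ]
}}

```text
time: 0.95
tool_pos: [390.0, 432.0, 300.9]
tcp_rot: [-166.7, 90.0, -96.4]
ft_force: [-0.2, 1.4, 0.0]
finger_gap: 0.2
```

```bash
python3 -c "
from h import *
go((582,298,300),(582,298,124.5))"
```

```text
0.95 [390.  432.  300.9] [-166.7   90.   -96.4] 0.1833668432260335 [-0.2  1.4  0. ]
[[-0.0, -0.941, 0.337], [-0.001, 0.337, 0.941], [-1.0, -0.0, -0.001]]
(582, 298, 300) shift cm [  0.1  -22.59  -6.14]
(582, 298, 124.5) shift cm [ 17.65 -22.59  -6.13]
```

>>> {"api": "servo_tool", "payload": {
  "commands": [
    [[255,0,-4,-1.1,0,0,0],[255,0,-8,-2.2,0,0,0],[255,0,-12,-3.3,0,0,0],[255,0,-16,-4.4,0,0,0],[255,0,-20,-5.5,0,0,0],[255,0,-22.6,-6.1,0,0,0],[255,0,-22.6,-6.1,0,0,0],[255,0,-22.6,-6.1,0,0,0]]
  ]
}}

```text
time: 1.75
tool_pos: [580.7, 299.9, 300.5]
tcp_rot: [116.6, 89.9, -173.1]
ft_force: [0.3, 0.1, -0.2]
finger_gap: -0.0
```

```bash
python3 - <<'E'
from h import *
import cv2
go((582,298,124.5))
T=r.calibration('wrist');p,d=r.snapshot('wrist')
cv2.imwrite('pics/w1.png',p[:,:,::-1])
# full battery top cloud from the wrist view
v,u=np.mgrid[:400,:640];dx=(u-T['cx'])/T['fx'];dy=(v-T['cy'])/T['fy'];th=np.hypot(dx,dy)
k=np.tan(th)/np.maximum(th,1e-9)
P=np.stack([dx*k*d,dy*k*d,d],-1)@T['pose'][:3,:3].T+T['pose'][:3,3]
for nm,c,lo,hi in(('full',(582,298),92,106),('seat',(512,101),190,215)):
    m=(d>0)&(th<1.4)&(P[...,2]>lo)&(P[...,2]<hi)&(np.hypot(P[...,0]-c[0],P[...,1]-c[1])<75)
    q=P[m];print(nm,m.sum());
    if m.sum()>50:print(np.median(q[:,2]),q[:,2].max(),cv2.minAreaRect(q[:,:2].astype(np.float32)))
E
```

```text
1.75 [580.7 299.9 300.5] [ 116.6   89.9 -173.1] -0.002643147577507991 [ 0.3  0.1 -0.2]
[[-0.001, -0.941, 0.337], [-0.0, 0.337, 0.941], [-1.0, 0.001, -0.001]]
(582, 298, 124.5) shift cm [17.6  -0.21 -0.12]
full 5061
99.80587085402851 103.43290421399718 ((579.675048828125, 296.57781982421875), (102.14006805419922, 71.17242431640625), 17.314550399780273)
seat 6105
200.50382774500196 208.03479740840265 ((512.3358764648438, 102.40167236328125), (102.26484680175781, 78.98334503173828), 18.88530921936035)
```

View pics/w1.png

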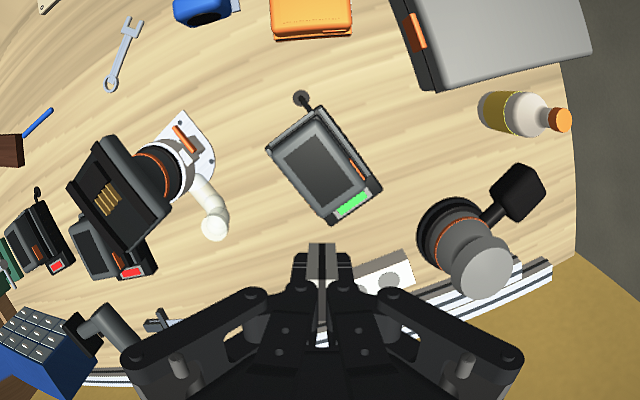

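The wrist view shows the green lamp at (352,205) beside the battery top at (322,165), and no look-alike there. Its centres agree with the earlier ones within 3 mm. Before going down I'll check for tall things nearby.

```bash
python3 - <<'E'
from h import *
import numpy as np
for n in('scene','side'):
    z=np.load(f"{n}0.npz");d,T=z['d'],z['pose'];v,u=np.mgrid[:400,:640]
    P=np.stack([(u-z['cx'])/z['fx']*d,(v-z['cy'])/z['fy']*d,d],-1)@T[:3,:3].T+T[:3,3]
    D=np.hypot(P[...,0]-581,P[...,1]-297)
    for h in(115,180):
        m=(d>0)&(P[...,2]>h)&(P[...,2]<350)
        i=np.argmin(np.where(m,D,1e9));print(n,h,D.flat[i].round(),P.reshape(-1,3)[i].round())
go((581,297.5,124.5))
E
```

```text
scene 115 146.0 [553. 154. 180.]
scene 180 146.0 [553. 154. 180.]
side 115 155.0 [541. 147. 205.]
side 180 155.0 [541. 147. 205.]
1.8 [580.2 300.6 300.8] [107.5  89.9 177.9] 0.211658967231394 [-0.5  0.9  0.2]
[[-0.001, -0.942, 0.336], [0.0, 0.336, 0.942], [-1.0, 0.001, -0.0]]
(581, 297.5, 124.5) shift cm [17.63 -0.2  -0.26]
```

>>> {"api": "servo_tool", "payload": {
  "commands": [
    [[255,3,-0.2,-0.2,0,0,0],[255,6,-0.2,-0.2,0,0,0],[255,9,-0.2,-0.2,0,0,0],[255,12,-0.2,-0.2,0,0,0],[255,14.5,-0.2,-0.2,0,0,0],[255,16.5,-0.2,-0.2,0,0,0],[255,17.6,-0.2,-0.2,0,0,0],[255,17.6,-0.2,-0.2,0,0,0]]
  ]
}}

```text
time: 2.6
tool_pos: [579.9, 298.2, 123.4]
tcp_rot: [129.5, 89.8, -160.1]
ft_force: [-0.3, 0.3, -0.4]
finger_gap: 0.5
```

>>> {"api": "servo_tool", "payload": {
  "commands": [
    [[255,0,0,0,0,0,0],[255,0,0,0,0,0,0],[255,0,0,0,0,0,0],[255,0,0,0,0,0,0],[255,0,0,0,0,0,0],[255,0,0,0,0,0,0],[255,0,0,0,0,0,0],[255,0,0,0,0,0,0]]
  ]
}}

```text
time: 3.4
tool_pos: [581.9, 297.7, 125.2]
tcp_rot: [136.8, 90.0, -152.8]
ft_force: [-0.2, 0.3, -0.3]
finger_gap: 0.2
```

```bash
python3 - <<'E'
from h import *
import cv2
go((581,297.5,124.5))
p,_=r.snapshot('scene');p2,_=r.snapshot('wrist');o=np.vstack([cv2.resize(p[220:390,220:420],(600,300)) [:,:,::-1],cv2.resize(p2,(480,300))[:,:,::-1].copy() if 0 else np.hstack([cv2.resize(p2,(480,300))[:,:,::-1],np.zeros((300,120,3),np.uint8)])])
cv2.imwrite('pics/b1.png',o)
E
```

```text
3.4 [581.9 297.7 125.2] [ 136.8   90.  -152.8] 0.1538758840583249 [-0.2  0.3 -0.3]
[[-0.0, -0.942, 0.336], [-0.0, 0.336, 0.942], [-1.0, 0.0, -0.0]]
(581, 297.5, 124.5) shift cm [ 0.07  0.07 -0.05]
```

View pics/b1.png

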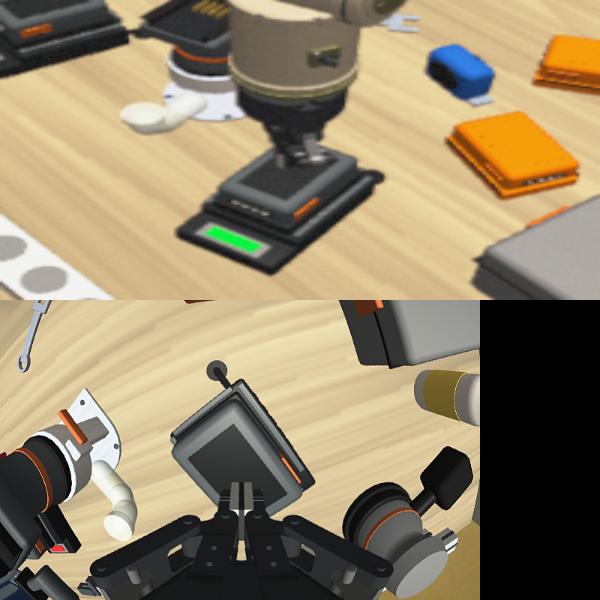

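The fingertips are over the middle of the green-lamp battery (about (310,155) in the upper view), a little above it, and nothing is touched. I'll hold there a bit over two seconds.

>>> {"api": "servo_tool", "payload": {
  "commands": [
    [[255,0,0,0,0,0,0],[255,0,0,0,0,0,0],[255,0,0,0,0,0,0],[255,0,0,0,0,0,0],[255,0,0,0,0,0,0],[255,0,0,0,0,0,0],[255,0,0,0,0,0,0],[255,0,0,0,0,0,0]]
  ]
}}

```text
time: 4.3
tool_pos: [581.9, 297.7, 125.3]
tcp_rot: [14.8, 90.0, 85.1]
ft_force: [-0.5, -0.1, 0.5]
finger_gap: -0.3
```

>>> {"api": "servo_tool", "payload": {
  "commands": [
    [[255,0,0,0,0,0,0],[255,0,0,0,0,0,0],[255,0,0,0,0,0,0],[255,0,0,0,0,0,0],[255,0,0,0,0,0,0],[255,0,0,0,0,0,0],[255,0,0,0,0,0,0],[255,0,0,0,0,0,0]]
  ]
}}

```text
time: 5.1
tool_pos: [581.9, 297.7, 125.3]
tcp_rot: [-154.2, 90.0, -83.9]
ft_force: [-0.1, -0.0, 0.0]
finger_gap: -0.2
```

>>> {"api": "servo_tool", "payload": {
  "commands": [
    [[255,-3,0,0,0,0,0],[255,-6,0,0,0,0,0],[255,-9,0,0,0,0,0],[255,-12,0,0,0,0,0],[255,-15,0,0,0,0,0],[255,-17.5,0,0,0,0,0],[255,-17.5,0,0,0,0,0],[255,-17.5,0,0,0,0,0]]
  ]
}}

```text
time: 5.9
tool_pos: [582.2, 297.9, 300.9]
tcp_rot: [-48.7, 89.9, 21.7]
ft_force: [0.2, 1.3, 0.1]
finger_gap: -0.0
```

```bash
python3 -c "
from h import *
go((512,101.5,300),(512,101.5,231))"
```

```text
5.9 [582.2 297.9 300.9] [-48.7  89.9  21.7] -0.006223324419055689 [0.2 1.3 0.1]
[[0.001, -0.942, 0.336], [0.001, 0.336, 0.942], [-1.0, -0.001, 0.001]]
(512, 101.5, 300) shift cm [ 6.000e-02  1.000e-02 -2.086e+01]
(512, 101.5, 231) shift cm [ 6.960e+00  2.000e-02 -2.086e+01]
```

>>> {"api": "servo_tool", "payload": {
  "commands": [
    [[255,0,0,-3,0,0,0],[255,0,0,-7,0,0,0],[255,0,0,-11,0,0,0],[255,0,0,-15,0,0,0],[255,0,0,-18.5,0,0,0],[255,0,0,-20.8,0,0,0],[255,0,0,-20.8,0,0,0],[255,0,0,-20.8,0,0,0]]
  ]
}}

```text
time: 6.7
tool_pos: [511.5, 101.7, 299.0]
tcp_rot: [103.5, 89.9, 173.8]
ft_force: [0.2, -0.4, -0.2]
finger_gap: -0.1
```

```bash
python3 - <<'E'
from h import *
import cv2
go((512,101.5,231))
T=r.calibration('wrist');p,d=r.snapshot('wrist')
v,u=np.mgrid[:400,:640];dx=(u-T['cx'])/T['fx'];dy=(v-T['cy'])/T['fy'];th=np.hypot(dx,dy)
k=np.tan(th)/np.maximum(th,1e-9)
P=np.stack([dx*k*d,dy*k*d,d],-1)@T['pose'][:3,:3].T+T['pose'][:3,3]
m=(d>0)&(th<1.3)&(P[...,2]>190)&(P[...,2]<215)&(np.hypot(P[...,0]-512,P[...,1]-101)<75)
q=P[m];print(m.sum(),np.percentile(q[:,2],[5,50,90,99]),cv2.minAreaRect(q[:,:2].astype(np.float32)))
cv2.imwrite('pics/s1.png',p[:,:,::-1])
E
```

```text
6.7 [511.5 101.7 299. ] [103.5  89.9 173.8] -0.10242814697176587 [ 0.2 -0.4 -0.2]
[[-0.002, -0.941, 0.337], [0.0, 0.337, 0.941], [-1.0, 0.002, -0.0]]
(512, 101.5, 231) shift cm [ 6.8  -0.06  0.  ]
10276 [193.08833583 198.07922276 206.04045889 206.92423234] ((509.91162109375, 101.40508270263672), (101.37372589111328, 76.53999328613281), 18.265968322753906)
```

View pics/s1.png

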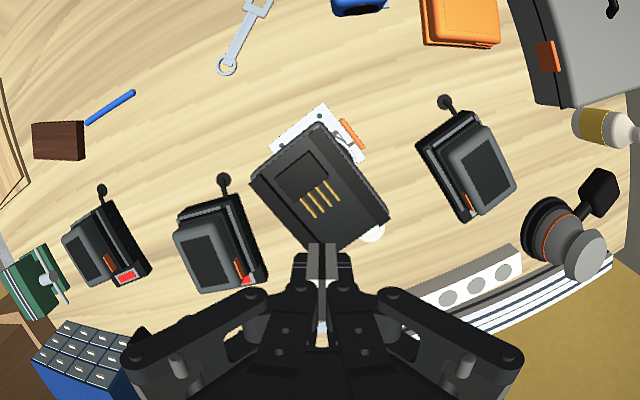

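The router stands unmoved, with its seat at about (320,185) in the picture and the rails at z=206. The tip is already centred over it, so I'll go down to about 231.

>>> {"api": "servo_tool", "payload": {
  "commands": [
    [[255,1.5,0,0,0,0,0],[255,3,0,0,0,0,0],[255,4.5,0,0,0,0,0],[255,6,0,0,0,0,0],[255,6.9,0,0,0,0,0],[255,6.9,0,0,0,0,0],[255,6.9,0,0,0,0,0],[255,6.9,0,0,0,0,0]]
  ]
}}

```text
time: 7.55
tool_pos: [512.5, 101.9, 232.3]
tcp_rot: [-64.5, 89.9, 5.9]
ft_force: [0.5, 0.6, -0.2]
finger_gap: 0.3
```

>>> {"api": "servo_tool", "payload": {
  "commands": [
    [[255,0,0,0,0,0,0],[255,0,0,0,0,0,0],[255,0,0,0,0,0,0],[255,0,0,0,0,0,0],[255,0,0,0,0,0,0],[255,0,0,0,0,0,0],[255,0,0,0,0,0,0],[255,0,0,0,0,0,0]]
  ]
}}

```text
time: 8.35
tool_pos: [512.0, 101.8, 231.3]
tcp_rot: [-177.3, 90.0, -106.9]
ft_force: [-1.2, 0.7, 0.1]
finger_gap: -0.1
```

>>> {"api": "servo_tool", "payload": {
  "commands": [
    [[255,0,0,0,0,0,0],[255,0,0,0,0,0,0],[255,0,0,0,0,0,0],[255,0,0,0,0,0,0],[255,0,0,0,0,0,0],[255,0,0,0,0,0,0],[255,0,0,0,0,0,0],[255,0,0,0,0,0,0]]
  ]
}}

```text
time: 9.15
tool_pos: [512.0, 101.9, 231.3]
tcp_rot: [-55.4, 90.0, 15.0]
ft_force: [-0.5, -0.6, -0.0]
finger_gap: -0.2
```

>>> {"api": "servo_tool", "payload": {
  "commands": [
    [[255,0,0,0,0,0,0],[255,0,0,0,0,0,0],[255,0,0,0,0,0,0],[255,0,0,0,0,0,0],[255,0,0,0,0,0,0],[255,0,0,0,0,0,0],[255,0,0,0,0,0,0],[255,0,0,0,0,0,0]]
  ]
}}

```text
time: 9.95
tool_pos: [512.0, 101.9, 231.3]
tcp_rot: [-40.3, 90.0, 30.0]
ft_force: [-0.9, 0.3, -0.2]
finger_gap: 0.0
```

```bash
python3 - <<'E'
from h import *
import cv2
go((511.5,101,231))
p,_=r.snapshot('side');p2,_=r.snapshot('wrist')
cv2.imwrite('pics/f1.png',np.vstack([cv2.resize(p[100:300,240:480],(480,300))[:,:,::-1],cv2.resize(p2,(480,300))[:,:,::-1]]))
E
```

```text
9.95 [512.  101.9 231.3] [-40.3  90.   30. ] 0.049545932497087476 [-0.9  0.3 -0.2]
[[0.0, -0.942, 0.336], [0.0, 0.336, 0.942], [-1.0, -0.0, 0.0]]
(511.5, 101, 231) shift cm [ 0.03  0.02 -0.1 ]
```

View pics/f1.png

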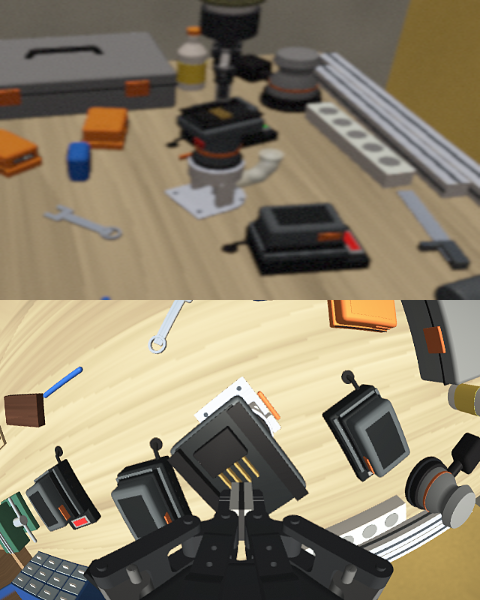

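The fingertips hold above the seat, at about (225,95) in the side view. The router is upright and nothing is touched.

```bash
python3 -c "
from bench import r
print(r.hand_in()); print(r.sense()['time'])"
```

```text
the job is handed in; nothing more can be done
None
the job is handed in; nothing more can be done
```

I pointed at the green-lamp battery and then at the router's bare battery seat, and handed the job in at about 10 s, still pointing at the seat.

- **Battery:** the shut fingertips held steady for about 2.5 s at (582, 298, 125). That is about 25 mm above its top and within about 3 mm of every measured centre.
- **Router seat:** they held for about 2.5 s at (512, 102, 231), about 25 mm above the rails.
- **Contact:** the wrist force readings I took stayed within about 1.5 N throughout. The last pictures show the router, the batteries and the chargers where they were, and the fingertips never went over a red-lamp battery.
- **Disagreements:** the camera views differed by up to 3 mm on the two centres in plan, which I averaged. No check failed.

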